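Register a chair-slat blank in the drilling jig and snap the lid shut

ROBOT

A 6-joint arm with a two-finger parallel gripper is mounted at the origin on the work surface. World frame = base frame: x ahead of the robot, y to its left, z up, the work surface at z = 0. Lengths are in m, angles in rad, forces in N, time in s.
With the tool pointing down it reaches from about 0.35 to 0.775 m from the base axis. Payload 5.5 kg.
Tool frame: the origin (TCP) lies between the finger pads; the fingertips stand 19 mm ahead of it and the grasp point (between the pads) is the TCP; z points along the fingers, x is the direction in which the jaws open and shut, and the axes are right-handed (so a half turn about z gives the same grasp; the last joint's range is limited). The gripper opens to 85 mm and grips with 20 to 120 N. Pads are 22 mm wide; open, the fingers measure 114 mm over their backs; the gripper's body (76 mm by 85 mm) begins 54 mm behind the grasp point. The pads swing forward as they close: fully open they stand 13 mm farther back than shut.
Start: joints at [-1.289, 0.313, 0.046, 1.304, 0, 1.431], TCP at [0.235, -0.525, 0.223] pointing down, gripper open.
Joint ranges: [-2.76, 2.76], [-0.86, 1.69], [-1.03, 1.26], [-2.2, 2.34], [-1.47, 1.5], [-3.14, 3.14]. Speed limits (rad/s): [2.57, 2.57, 3.14, 3.14, 3.14, 3.14].

INTERFACE

Orientations are given as a unit quaternion [w, x, y, z].
In Python, from workcell import env gives the robot as it stands. The module is installed in compiled form; this text tells all that it offers.
- The arm moves only by the tool carry_out, never from a script. Its argument "steps" is a list of rows, each a list of 7 numbers: the gripper command: -1 is shut, 1 is fully open, values between are in proportion, then the shift along the tool's x, y, z in m, then the turn, a rotation vector about the tool's x, y, z in rad. A call has 1 to 20 rows; each row shifts and turns the commanded pose from where the row before left it, along the tool's axes as they then stand; what a row does not reach is not made up. A row lasts 1/8 s, in which the tool goes at most 62.5 mm and 10.7 degrees, less where a joint would pass 70% of its speed; a pose out of reach is approached as far as the arm can. A call with a gripper value outside its range is refused whole. The fingers move at their own pace and stop on an object; "grip_force" is the grip in N (left out, the last holds). Time passes only in rows, so rows that do not move let the fingers close. It gives the time, the measured TCP pose, the force and the opening at its end, in the units of the state.
- env.get_state(): the state, without advancing time (a new reading comes with each control period).
- env.read_camera(name): name is "scene" or "top" or "wrist"; returns a dict with "color" (400x640x3 uint8, red, green, blue), "K" (3x3 intrinsics, pixels), "dist" ([k1, k2, p1, p2, k3] as OpenCV has them; the pictures are not rectified), "R" (3x3) and "t" (3): a world point X has camera coordinates R X + t. Camera axes: x right, y down, z forward; pixel columns grow to the right and rows downward; lengths in m; the calibration is good to about 2 mm. A picture is of the moment at which its call begins. There is no depth.
- env.hand_in(): hands the job in, once; it reports no verdict.
The state is a dict: "clock": time; "joint_pos": joint angles; "qvel": joint speeds; "tau": joint torques, N m; "tcp_pos": TCP position; "orientation": TCP orientation; "wrist_force": force on the tool from outside, world axes, zero at the start; "ft_torque": the same for the moment, N m; "finger_gap": finger opening in m.
Only numpy, scipy, OpenCV 4.12 (cv2) and the standard library are available. Lean on these libraries where they do the work, as an engineer would, in place of code of your own. Each camera call takes 0.05 s, during which the arm holds its last target. There are 200 camera calls.

TASK

The oak chair-slat blank lies loose on the bed of the drilling jig. Push it gently, without forcing it, until its long edge sits flush along the aluminium back fence and its end is home against the red end stop, pressing the stop's white pin flush; then press the clear hinged lid down past its sprung catch until it is fully shut, with the blank still home. Leave the tin, the green sanding block and the dark offcut where they are.

Things in the scene. Friction and masses are not known exactly. Their poses are not given: they have to be found in the camera images.
- jig: Fixed drilling jig. Origin: centre of the underside of its grey laminated bed, on the table. Bed 210 (x) by 270 (y) by 18 mm, top at z = 18. Aluminium back fence along y: working face looks to -x at x = +45 mm, y -125 to +125, 18 mm high. Steel hinge cheeks at x 65 to 95, y = -108 and +108, up to z = 58. Small steel catch post (18 x 16 mm) at x = -50, y = +119, up to z = 62.
- blank: Pale oak chair-slat blank lying flat on the bed, 45 (x) by 140 (y) by 22 mm high, about 0.1 kg; origin: centre of its underside. When home, its long +x face touches the fence and its +y end touches the red stop.
- feeler (a joint): White tell-tale pin in the red end stop's face, m: 0 free (4 mm proud), 0.004 pressed flush, so it reads 4 mm less the gap; feather-light spring. The stop, a red block 50 (x) by 20 (y) by 18 mm high on the bed against the fence, is clamped anew for each batch: its face looks to the jig's -y, somewhere from y = +60 to +105 mm. Its place is not reported: see it or feel for it.
- lid (a joint): Angle of the clear lid, rad: 0 fully shut (level, 5 mm above the blank), 1.05 fully open, then leaning over the fence and half the bed. 200 mm wide (y), reaching 130 mm from the hinge; 6 mm panel, 18 x 10 mm wooden strip along its free edge. Stiff hinge: stays where left. A sprung ball catch resists (about 8 N at the free edge) over the last 0.1 rad, then holds it shut.
- lid_hinge (a point): Middle of the lid's hinge axis, fixed on the jig at x = 75 mm, z = 48 mm of the jig's frame; the axis runs along the jig's y.
- lid_edge (a point): Point on the lid: middle of the upper (outer) face of the wooden strip at its free edge, 121 mm from the hinge axis, 5 mm above the lid's mid-plane. z is the lid's outward normal.
- tin: Bystander: upright closed tin, diameter 72 mm, 90 mm high; origin: centre of its underside.
- sander: Bystander: green sanding block, 90 x 60 x 28 mm; origin: centre of its underside.
- offcut: Bystander: dark wood offcut, 100 x 50 x 24 mm; origin: centre of its underside.
Things that resemble listed ones, but are neither listed nor needed, are in the scene too. Leave any purple or yellow look-alike of the blank alone.

How it is judged:
By the outcome, as a careful person would: the job done as asked, in the order asked, and still so for the second after the job is handed in, with the robot touching nothing.
It also fails if it takes over 72 s, if anything falls off the work surface, if the arm or the gripper's body presses on something with over 40 N, if the wrist force passes 120 N, or if a joint passes its speed limit or range.

## Working session

There is one attempt and no reset: what is moved stays moved. The work goes in short steps, Python scripts to look and compute and a tool call to move; the robot and the scene stay as the last step left them, time stands still between calls to the robot, and variables do not carry over. Pictures are saved under pics/ and viewed, about 8 in all and at most 12, crops included, and the job is handed in when it is done.

Besides the shell and the picture viewer there is one more tool, called after "Call:" in YAML: its name, and indented under it one key for each argument. carry_out: Moves the arm, as the interface text tells. Its arguments: {"type":"object","properties":{"steps":{"type":"array","items":{"type":"array","items":{"type":"number"}}},"grip_force":{"type":"number"}},"required":["steps"]}

```bash
mkdir -p pics; python3 - <<'E'
from workcell import env
import cv2
s=env.get_state();print({k:(v if not hasattr(v,'round') else v) for k,v in s.items()})
for n in("scene","top"):
    r=env.read_camera(n);cv2.imwrite(f"pics/{n}0.png",r["color"][:,:,::-1]);print(n,r["K"],r["dist"],r["R"],r["t"])
E
```

```text
{'clock': 0.0, 'joint_pos': array([-1.28860314e+00,  3.14013133e-01,  4.49721085e-02,  1.30359915e+00,
       -5.47325250e-06,  1.43121684e+00]), 'qvel': array([ 0.00108808,  0.00157523, -0.00074915,  0.00081888,  0.00092097,
        0.002177  ]), 'tau': array([-5.50811801e-04, -4.80625176e+01,  2.98536175e+01,  1.92212075e-02,
       -2.22635149e-04, -6.78161953e-06]), 'tcp_pos': array([ 0.23524408, -0.52409581,  0.22199883]), 'orientation': array([-6.01729940e-04,  8.39457333e-01, -5.43424821e-01, -6.98481405e-04]), 'wrist_force': array([-0.5056529 , -0.38556035,  0.58346595]), 'ft_torque': array([ 0.01023236, -0.00036445, -0.04930437]), 'finger_gap': 0.08563632876395423}
scene [[418.09649665   0.         312.73894321]
 [  0.         418.09649665 205.4893283 ]
 [  0.           0.           1.        ]] [-0.07085816  0.          0.          0.          0.        ] [[ 0.29393426  0.95560129  0.02070815]
 [ 0.71349527 -0.20494521 -0.67001639]
 [-0.63602449  0.21171594 -0.74205742]] [-0.15756372 -0.3573087   1.25699894]
top [[465.89622835   0.         318.44816801]
 [  0.         465.89622835 195.93878842]
 [  0.           0.           1.        ]] [-0.08594641  0.          0.          0.          0.        ] [[ 0.00830746 -0.99995107  0.00537143]
 [-0.98303562 -0.00915095 -0.18318632]
 [ 0.18322651 -0.00375849 -0.98306354]] [-0.03845923  0.58929676  1.13031032]
```

View pics/top0.png

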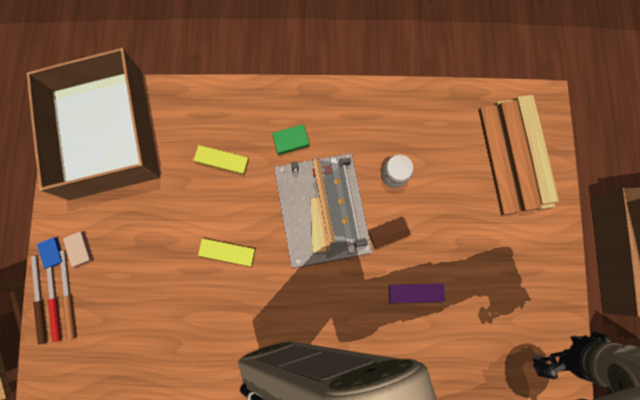

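View pics/scene0.png

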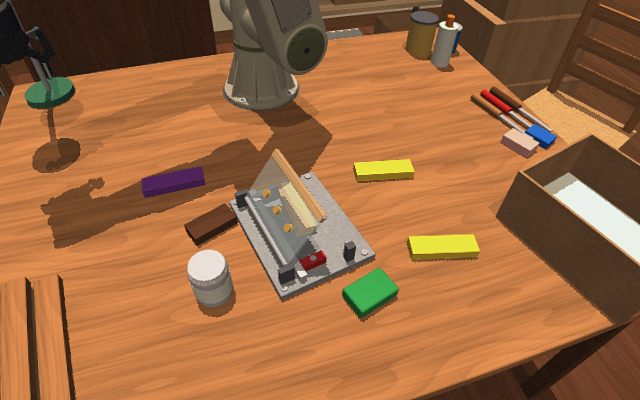

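The top view shows the jig at about (322,210), with the lid's hinge on the right (world -y) and the catch post at top-left (295,168). The scene view shows the red stop at (313,261). I'll enlarge both.

```bash
python3 - <<'E'
import cv2,numpy as np
a=cv2.imread("pics/top0.png")[145:275,265:385];b=cv2.imread("pics/scene0.png")[145:305,220:385]
a=cv2.resize(a,None,fx=4.5,fy=4.5,interpolation=cv2.INTER_CUBIC);a=a[:585,:540]
cv2.imwrite("pics/topc.png",a)
cv2.imwrite("pics/scc.png",cv2.resize(b,None,fx=3.7,fy=3.7,interpolation=cv2.INTER_CUBIC))
E
```

```text
(no output)
```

View pics/topc.png

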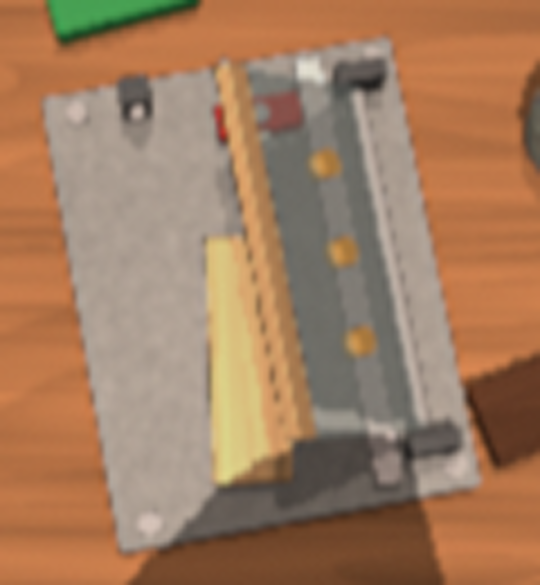

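View pics/scc.png

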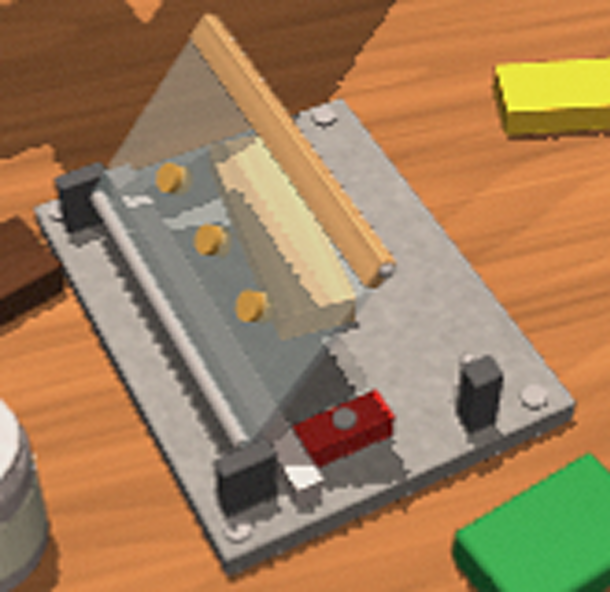

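```bash
cat > h.py <<'E'
import numpy as np,cv2
from workcell import env
from scipy.optimize import least_squares
def proj(r,X):
    return cv2.projectPoints(np.asarray(X,float).reshape(-1,3),cv2.Rodrigues(r["R"])[0],r["t"],r["K"],np.asarray(r["dist"]))[0][:,0]
def unproj(r,uv,z):
    p=cv2.undistortPoints(np.array([[uv]],float),r["K"],np.asarray(r["dist"]))[0,0]
    d=r["R"].T@np.array([*p,1]);c=-r["R"].T@r["t"];return c+d*(z-c[2])/d[2]
def T(p,X):
    X=np.asarray(X,float);c,s=np.cos(p[2]),np.sin(p[2])
    return np.c_[p[0]+c*X[:,0]-s*X[:,1],p[1]+s*X[:,0]+c*X[:,1],X[:,2]]
E
python3 - <<'E'
from h import *
np.set_printoptions(precision=4,suppress=True)
t=env.read_camera("top");s=env.read_camera("scene")
ct=lambda u,v:(u/4.5+265,v/4.5+145)
cs=lambda u,v:(u/3.7+220,v/3.7+145)
J=lambda x,y,z:(x/1e3,y/1e3,z/1e3)
obs=[(t,ct(45,98),J(-105,135,18)),(t,ct(388,40),J(105,135,18)),(t,ct(122,548),J(-105,-135,18)),(t,ct(478,482),J(105,-135,18)),(t,ct(134,80),J(-50,119,62)),
(s,cs(38,209),J(105,-135,18)),(s,cs(575,402),J(-105,135,18)),(s,cs(345,102),J(-105,-135,18)),(s,cs(228,550),J(105,135,18)),(s,cs(481,365),J(-50,119,62))]
f=lambda p:np.concatenate([proj(r,T(p,[X]))[0]-uv for r,uv,X in obs])
q=least_squares(f,[.56,0,-1.4],loss='soft_l1');print(q.x,q.fun.reshape(-1,2))
p=q.x
def tojig(w):
    c,sn=np.cos(p[2]),np.sin(p[2]);d=w[:2]-p[:2];return np.array([c*d[0]+sn*d[1],-sn*d[0]+c*d[1]])*1e3
for n,r,uv,z in [("blank TL top",t,ct(207,238),.040),("blank BL top",t,ct(216,470),.040),("BL base",t,ct(217,484),.018),("BR base",t,ct(290,484),.018),
 ("scn A",s,cs(218,150),.04),("scn B",s,cs(262,135),.04),("scn C",s,cs(355,300),.04),("scn D base",s,cs(278,340),.018),("scn Cbase",s,cs(355,322),.018),
 ("stop top L t",t,ct(217,107),.036),("stop near top t",t,ct(300,128),.036),("stop near t base",t,ct(222,142),.018),("stop s far L",s,cs(295,425),.036),("stop s far R",s,cs(380,392),.036),("stop s near R",s,cs(393,406),.036),("stop s near L",s,cs(318,445),.036)]:
    w=unproj(r,uv,z);print(n,w,tojig(w))
for n,r,uv,z in [("tin",t,(399,165),.09),("sander",t,(290,139),.028),("offcut",t,(390,232),.024),("purple",t,(417,293),.022)]: print(n,unproj(r,uv,z))
# lid angle
for th in(.9,1.05):
  L=[(.075-.121*np.cos(th)-.005*-np.sin(th)*-1*-1,y,.048+.121*np.sin(th)+.005*np.cos(th)) for y in(-.1,.1)]
  print(th,[(v-[265,145])*4.5 for v in proj(t,T(p,L))],[(v-[220,145])*3.7 for v in proj(s,T(p,L))])
E
```

```text
[ 0.5637 -0.041  -1.3828] [[-1.7715 -0.9513]
 [-0.4293 -1.5948]
 [-1.7869  0.0681]
 [-0.4012 -0.004 ]
 [-0.9024  1.0638]
 [-1.9661 -1.9233]
 [ 0.1187 -0.2642]
 [-0.9124 -2.2816]
 [-1.8377  2.3408]
 [-0.2569  0.8548]]
blank TL top [ 0.587  -0.0142  0.04  ] [-21.9429  27.9532]
blank BL top [ 0.4548 -0.0207  0.04  ] [ -40.2551 -103.1292]
BL base [ 0.4484 -0.0212  0.018 ] [ -40.9655 -109.543 ]
BR base [ 0.4488 -0.0629  0.018 ] [   0.0296 -116.9817]
scn A [ 0.4606 -0.0558  0.04  ] [  -4.7198 -104.0444]
scn B [ 0.4555 -0.0273  0.04  ] [ -33.7061 -103.6999]
scn C [ 0.5935 -0.0117  0.04  ] [-23.1721  34.7436]
scn D base [ 0.5919 -0.0553  0.018 ] [19.3218 25.0587]
scn Cbase [ 0.5916 -0.0105  0.018 ] [-24.6803  33.1591]
stop top L t [ 0.6651 -0.0191  0.036 ] [ -2.5527 103.7463]
stop near top t [ 0.6531 -0.0673  0.036 ] [42.5768 82.8879]
stop near t base [ 0.6484 -0.0221  0.018 ] [-2.7123 86.8009]
stop s far L [ 0.6611 -0.0652  0.036 ] [42.0084 91.211 ]
stop s far R [ 0.6535 -0.0167  0.036 ] [-7.1035 92.7929]
stop s near R [ 0.6639 -0.0129  0.036 ] [ -8.8269 103.7377]
stop s near L [ 0.6763 -0.0573  0.036 ] [ 37.1003 107.555 ]
tin [ 0.6638 -0.2344  0.09  ]
sander [0.7482 0.0437 0.028 ]
offcut [ 0.5023 -0.2189  0.024 ]
purple [ 0.3474 -0.2856  0.022 ]
0.9 [array([298.1474, 434.139 ]), array([228.7203,  61.8022])] [array([199.494 ,  22.2552]), array([376.2225, 273.1559])]
1.05 [array([328.616 , 427.0732]), array([257.6504,  51.9997])] [array([172.3397,  17.0502]), array([347.4977, 271.3025])]
```

The jig sits at about (0.564, -0.041) with yaw -1.383. The blank is turned about 7° clockwise on it, and its -x corners are near jig (-22,30) and (-41,-106). The stop face is near y=85, and the lid stands at about 0.9 rad. I'll write a planning helper, then move above the work.

```bash
cat >> h.py <<'E'
from scipy.spatial.transform import Rotation as Ro
P=np.array([.5637,-.041,-1.3828])
def jr(a):  # tool leaning: x=jig y, z = (sin a)xj - (cos a)z
    c,s=np.cos(P[2]),np.sin(P[2]);xj=np.array([c,s,0]);yj=np.array([-s,c,0]);z=np.sin(a)*xj-np.cos(a)*np.array([0,0,1]);return Ro.from_matrix(np.c_[yj,np.cross(z,yj),z])
def cur():
    s=env.get_state();q=s["orientation"];return s,s["tcp_pos"],Ro.from_quat([q[1],q[2],q[3],q[0]])
def w2j(w): return np.r_[T([0,0,-P[2]],[np.r_[w[:2]-P[:2],w[2]]])[0]]*1e3
def j2w(x,y,z): return T(P,[[x/1e3,y/1e3,z/1e3]])[0]
def rot(Rt):
    s,p,R=cur();v=(R.inv()*Rt).as_rotvec();print("rotvec",v.round(4),"deg",np.degrees(np.linalg.norm(v)).round(1))
def shift(w,R=None):
    s,p,R0=cur();v=(R or R0).inv().apply(w-p);print("shift",v.round(4),np.linalg.norm(v).round(3))
def tip():
    s,p,R=cur();print("t",round(float(s["clock"]),2),"tipJ",w2j(p+.019*R.as_matrix()[:,2]).round(1),"F(jig)",T([0,0,-P[2]],[s["wrist_force"]])[0].round(2),"gap",round(float(s["finger_gap"]),3), "q",s["joint_pos"].round(2))
E
python3 - <<'E'
from h import *
tip();shift(j2w(-90,0,300))
s,p,R=cur();print((R.inv()*jr(0)).as_rotvec(),(jr(0).inv()*jr(.75)).as_rotvec())
E
```

```text
t 0.2 tipJ [ 413.4 -413.   203.3] F(jig) [ 0.09 -0.45  0.11] gap 0.085 q [-1.29  0.31  0.05  1.3   0.    1.43]
shift [-0.3942 -0.5183 -0.0771] 0.656
[-8.59820734e-04  8.21431970e-04 -1.33706442e+00] [-7.5000000e-01 -1.4208465e-17  0.0000000e+00]
```

Call:
carry_out:
  steps:
    - [-1,0,0,-0.0385,0,0,0]
    - [-1,0,0,-0.0385,0,0,0]
    - [-1,-0.0282,-0.037,0,0,0,0]
    - [-1,-0.0282,-0.037,0,0,0,0]
    - [-1,-0.0282,-0.037,0,0,0,0]
    - [-1,-0.0282,-0.037,0,0,0,0]
    - [-1,-0.0282,-0.037,0,0,0,0]
    - [-1,-0.0282,-0.037,0,0,0,0]
    - [-1,-0.0282,-0.037,0,0,0,0]
    - [-1,-0.0282,-0.037,0,0,0,0]
    - [-1,-0.0282,-0.037,0,0,0,0]
    - [-1,-0.0282,-0.037,0,0,0,0]
    - [-1,-0.0282,-0.037,0,0,0,0]
    - [-1,-0.0282,-0.037,0,0,0,0]
    - [-1,-0.0282,-0.037,0,0,0,0]
    - [-1,-0.0282,-0.037,0,0,0,0]
  grip_force: 30

```text
clock: 2.2
tcp_pos: [0.5469, 0.0491, 0.2997]
orientation: [0.0, 0.84, -0.543, 0.0]
wrist_force: [0.4, -0.1, 0.9]
finger_gap: -0.0001
```

Call:
carry_out:
  steps:
    - [-1,0,0,0,0,0,-0.167]
    - [-1,0,0,0,0,0,-0.167]
    - [-1,0,0,0,0,0,-0.167]
    - [-1,0,0,0,0,0,-0.167]
    - [-1,0,0,0,0,0,-0.167]
    - [-1,0,0,0,0,0,-0.167]
    - [-1,0,0,0,0,0,-0.167]
    - [-1,0,0,0,0,0,-0.167]
    - [-1,0,0,0,-0.15,0,0]
    - [-1,0,0,0,-0.15,0,0]
    - [-1,0,0,0,-0.15,0,0]
    - [-1,0,0,0,-0.15,0,0]
    - [-1,0,0,0,-0.15,0,0]
    - [-1,0,0,0,0,0,0]

```text
clock: 3.95
tcp_pos: [0.5454, 0.0494, 0.2973]
orientation: [0.365, 0.926, 0.09, 0.032]
wrist_force: [0.2, 0.9, 0.2]
finger_gap: -0.0003
```

```bash
python3 - <<'E'
from h import *
tip();rot(jr(.75))
r=env.read_camera("wrist");cv2.imwrite("pics/w1.png",r["color"][:,:,::-1])
E
```

```text
t 3.95 tipJ [-79.2  -1.1 283.4] F(jig) [-0.88  0.36  0.23] gap -0.0 q [ 0.33  0.34  0.06  1.42 -0.74  1.76]
rotvec [-0.0001  0.0024  0.0057] deg 0.4
```

View pics/w1.png

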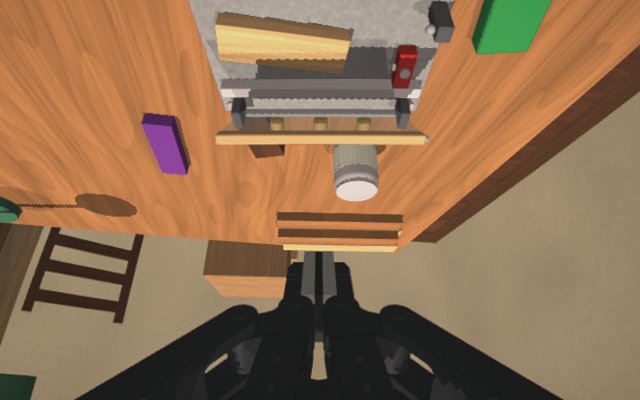

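The wrist view shows the blank at (217-352, 12-72), the red stop at (404,65) with its pin at (393,68), the lid strip along row 137, and the tin standing clear at (355,175). I'll enlarge this once for measuring.

```bash
python3 - <<'E'
import cv2
a=cv2.imread("pics/w1.png")[0:150,205:465];cv2.imwrite("pics/w1c.png",cv2.resize(a,None,fx=3,fy=3,interpolation=cv2.INTER_CUBIC))
E
```

```text
(no output)
```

View pics/w1c.png

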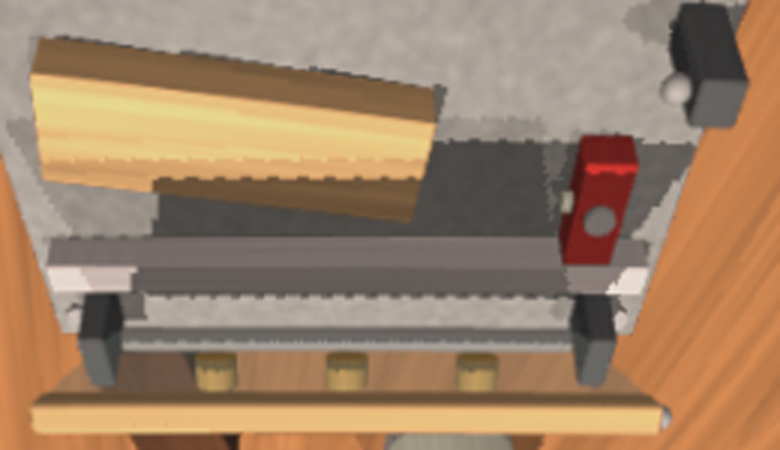

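```bash
python3 - <<'E'
from h import *
np.set_printoptions(precision=4,suppress=True)
r=env.read_camera("wrist");c=lambda u,v:(u/3+205,v/3)
J=lambda x,y,z:(x/1e3,y/1e3,z/1e3)
obs=[(c(50,266),J(45,-125,36)),(c(648,267),J(45,125,36)),(c(690,82),J(-59,111,62)),(c(745,80),J(-59,127,62)),(c(735,127),J(-41,127,62)),(c(700,127),J(-41,111,62))]
f=lambda p:np.concatenate([proj(r,T(p,[X]))[0]-uv for uv,X in obs])
q=least_squares(f,P);print(q.x,q.fun.reshape(-1,2))
import h;h.P=q.x
for n,uv,z in [("b--",c(32,75),40),("b-+",c(438,122),40),("b++",c(412,220),40),("b+-",c(45,182),40),("stop a",c(585,165),36),("stop b",c(563,262),36),("post",c(715,105),62)]:
    w=unproj(r,uv,z/1e3);print(n,h.w2j(w))
for th in(.8,.85,.9,.95,1.05):
  e=[h.j2w(75-130*np.cos(th)+5*np.sin(th),y,48+130*np.sin(th)+5*np.cos(th)) for y in(-100,100)]
  print(th,(proj(r,e)-[205,0])*3)
E
```

```text
[ 0.5652 -0.0437 -1.3724] [[-0.768   1.0129]
 [ 0.7058 -0.327 ]
 [ 3.5652 -0.9141]
 [ 1.9344  0.0475]
 [-0.6844  0.6072]
 [-4.9978  0.3756]]
b-- [ -46.7336 -106.3129   40.    ]
b-+ [-26.3473  31.6713  40.    ]
b++ [17.534  24.7764 40.    ]
b+- [  -2.4478 -113.2265   40.    ]
stop a [-5.0632 88.0327 36.    ]
stop b [43.0268 88.3981 36.    ]
post [-49.8415 118.3212  62.    ]
0.8 [[ 29.8666 383.3719]
 [668.4592 380.7469]]
0.85 [[ 32.1233 403.9788]
 [666.2989 401.4763]]
0.9 [[ 34.6551 424.0731]
 [663.8584 421.6914]]
0.95 [[ 37.4412 443.5589]
 [661.1581 441.2955]]
1.05 [[ 43.6867 480.3677]
 [655.0672 478.3299]]
```

The wrist fit agrees with the given sizes: the blank measures 45 x 139 mm turned 8.4°, the stop face is at y≈88, and the post comes out where it should. I'll use this jig pose. The plan is to lean at 0.65 rad, lower beside the blank, then push in x.

```bash
sed -i 's/^P=.*/P=np.array([.565,-.0435,-1.3724])/' h.py; cat >> h.py <<'E'
def totip(x,y,z,a):  # shift so tip centre is at jig (x,y,z) mm with lean a
    R=jr(a);shift(j2w(x,y,z)-.019*R.as_matrix()[:,2],R)
E
python3 - <<'E'
from h import *
tip();rot(jr(.65));totip(-75,-45,80,.65)
print((jr(.65).inv().apply(j2w(0,0,-10)-j2w(0,0,0))), jr(.65).inv().apply(j2w(10,0,0)-j2w(0,0,0)))
E
```

```text
t 4.05 tipJ [-80.4  -0.3 285.7] F(jig) [ 0.38  0.04 -0.2 ] gap -0.0 q [ 0.32  0.33  0.06  1.42 -0.74  1.75]
rotvec [ 0.0984  0.0074 -0.0078] deg 5.7
shift [-0.0449 -0.1183  0.1669] 0.209
[-1.38777878e-19 -6.05186406e-03  7.96083799e-03] [1.51613802e-17 7.96083799e-03 6.05186406e-03]
```

Call:
carry_out:
  steps:
    - [-1,0,0,0,0.098,0.007,-0.008]
    - [-1,-0.009,-0.0237,0.0334,0,0,0]
    - [-1,-0.009,-0.0237,0.0334,0,0,0]
    - [-1,-0.009,-0.0237,0.0334,0,0,0]
    - [-1,-0.009,-0.0237,0.0334,0,0,0]
    - [-1,-0.009,-0.0237,0.0334,0,0,0]
    - [-1,0,0,0,0,0,0]
    - [-1,0,0,0,0,0,0]

```text
clock: 5.05
tcp_pos: [0.5055, 0.0315, 0.0973]
orientation: [0.318, 0.943, 0.092, 0.033]
wrist_force: [0.8, -0.5, 0.9]
finger_gap: 0.0003
```

```bash
python3 - <<'E'
from h import *
tip();rot(jr(.65));totip(-75,-45,28,.65)
r=env.read_camera("wrist");cv2.imwrite("pics/w2.png",r["color"][:,:,::-1])
E
```

```text
t 5.05 tipJ [-73.7 -43.5  82.2] F(jig) [0.62 0.69 0.92] gap 0.0 q [ 0.27  0.35 -0.4   0.88 -0.65  1.67]
rotvec [ 0.0018 -0.0017 -0.0038] deg 0.3
shift [-0.0015 -0.0338  0.0424] 0.054
```

View pics/w2.png

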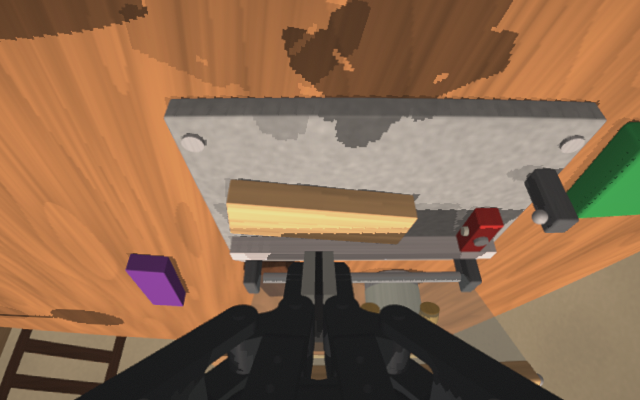

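The view shows the finger lined up beside the blank's middle, in front of its -x face, and clear of the lid. Lowering it now and starting the push.

Call:
carry_out:
  steps:
    - [-1,-0.0004,-0.0085,0.0106,0,0,0]
    - [-1,-0.0004,-0.0085,0.0106,0,0,0]
    - [-1,-0.0004,-0.0085,0.0106,0,0,0]
    - [-1,-0.0003,-0.0083,0.0106,0,0,0]
    - [-1,0,0,0,0,0,0]
    - [-1,0,0.0048,0.0036,0,0,0]
    - [-1,0,0.0048,0.0036,0,0,0]
    - [-1,0,0.0048,0.0036,0,0,0]
    - [-1,0,0.0032,0.0024,0,0,0]
    - [-1,0,0.0032,0.0024,0,0,0]
    - [-1,0,0.0032,0.0024,0,0,0]
    - [-1,0,0.0032,0.0024,0,0,0]
    - [-1,0,0.0032,0.0024,0,0,0]

```text
clock: 6.72
tcp_pos: [0.5095, -0.0049, 0.0413]
orientation: [0.319, 0.943, 0.093, 0.032]
wrist_force: [-0.2, -0.3, 0.4]
finger_gap: -0.0004
```

```bash
python3 - <<'E'
from h import *
tip();totip(-10,-45,28,.65)
E
```

```text
t 6.72 tipJ [-37.3 -46.8  26.2] F(jig) [ 0.24 -0.22  0.38] gap -0.0 q [ 0.2   0.4  -0.5   0.68 -0.65  1.58]
shift [0.0018 0.0228 0.0151] 0.027
```

Call:
carry_out:
  steps:
    - [-1,0,0.0038,0.002,0,0,0]
    - [-1,0,0.0038,0.002,0,0,0]
    - [-1,0,0.0032,0.0024,0,0,0]
    - [-1,0,0.0032,0.0024,0,0,0]
    - [-1,0,0.0032,0.0024,0,0,0]

```text
clock: 7.35
tcp_pos: [0.5136, -0.025, 0.0429]
orientation: [0.319, 0.943, 0.093, 0.032]
wrist_force: [0.2, -0.2, -0.3]
finger_gap: 0.0001
```

```bash
python3 - <<'E'
from h import *
tip();totip(-10,-45,28,.65)
r=env.read_camera("wrist");cv2.imwrite("pics/w3.png",cv2.resize(r["color"][150:300,150:550,::-1],None,fx=2,fy=2,interpolation=cv2.INTER_CUBIC))
E
```

```text
t 7.35 tipJ [-16.8 -46.8  27.8] F(jig) [ 0.2   0.16 -0.31] gap 0.0 q [ 0.16  0.38 -0.52  0.64 -0.65  1.53]
shift [0.0018 0.0056 0.0039] 0.007
```

View pics/w3.png

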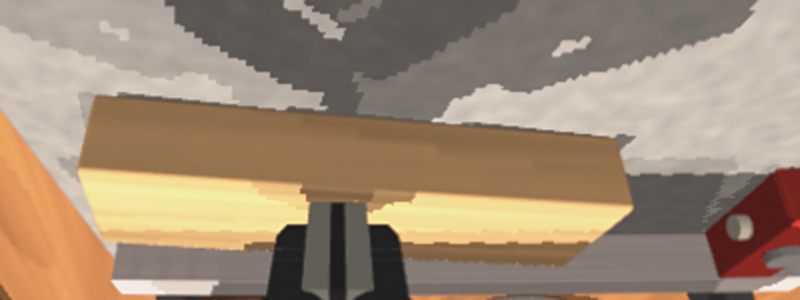

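The finger seems to sit over the top face's edge, at (340,205) in the crop, so I'll check where the tip should project and where the blank is.

```bash
python3 - <<'E'
from h import *
r=env.read_camera("wrist");c=lambda u,v:(u/2+150,v/2+150)
s,p,R=cur();M=R.as_matrix()
print("cam",w2j(-r["R"].T@r["t"]))
for d in(0,.01,.019):
  for y in(-.011,0,.011): print(d,y,((proj(r,p+d*M[:,2]+y*M[:,1])-[150,150])*2).round(0))
for n,uv,z in [("--top",c(80,170),40),("-+top",c(632,208),40),("--bot",c(97,97),18),("-+bot",c(618,138),18),("++top",c(568,265),40),("pin",c(738,228),28),("stop low",c(707,235),18)]:
  print(n,w2j(unproj(r,uv,z/1e3)))
E
```

```text
cam [-187.10101789  -47.57872686  111.92592225]
0 -0.011 [[340. 177.]]
0 0 [[340. 217.]]
0 0.011 [[340. 254.]]
0.01 -0.011 [[340. 160.]]
0.01 0 [[340. 198.]]
0.01 0.011 [[340. 234.]]
0.019 -0.011 [[340. 147.]]
0.019 0 [[340. 183.]]
0.019 0.011 [[340. 218.]]
--top [ -48.00515317 -107.20822055   40.        ]
-+top [-26.00775165  29.12501123  40.        ]
--bot [ -45.45234998 -108.2313956    18.        ]
-+bot [-24.3133542   31.00416922  18.        ]
++top [16.87053095 24.61580983 40.        ]
pin [17.8399009 84.0019757 28.       ]
stop low [48.59655842 90.80692522 18.        ]
```

By calibration the blank has not moved, although the tip reading is inside its outline. I'll put both fixed cameras in one composite to settle it.

```bash
python3 - <<'E'
from h import *
out=np.zeros((600,800,3),np.uint8)
s,p,R=cur();M=R.as_matrix()
for n,(x0,y0,w,h),ox in(("top",(265,145,120,180),0),("scene",(230,100,130,195),400)):
    r=env.read_camera(n);im=r["color"][y0:y0+h,x0:x0+w,::-1];k=min(400/w,600/h)
    im=cv2.resize(im,None,fx=k,fy=k,interpolation=cv2.INTER_CUBIC)
    out[:im.shape[0],ox:ox+im.shape[1]]=im[:600,:400]
    for d,col in((0,(255,0,0)),(.019,(0,0,255))):
        u=(proj(r,p+d*M[:,2])[0]-[x0,y0])*k+[ox,0];cv2.circle(out,tuple(int(v) for v in u),3,col,-1);print(n,d,u)
cv2.imwrite("pics/cmp1.png",out)
E
```

```text
top 0 [166.51179328 270.72918855]
top 0.019 [181.23498684 270.27577371]
scene 0 [611.78869432 303.66549346]
scene 0.019 [597.21370703 323.90427003]
```

View pics/cmp1.png

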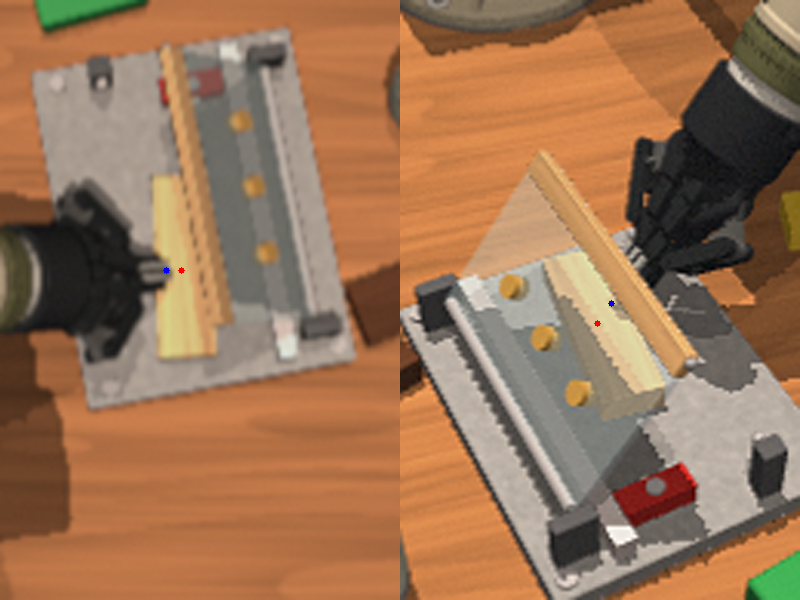

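The composite shows the shut fingertips ending only about 5 mm ahead of the TCP, not 19, so the finger skimmed over the blank's top without touching it. Nothing has moved. I'll back off, lower by about 11 mm and redo the push with the tip at 5 mm.

Call:
carry_out:
  steps:
    - [-1,0,0.0091,-0.0119,0,0,0]
    - [-1,0,-0.014,-0.0106,0,0,0]
    - [-1,0,-0.014,-0.0106,0,0,0]
    - [-1,0,-0.014,-0.0106,0,0,0]
    - [-1,0,0,0,0,0,0]

```text
clock: 8.18
tcp_pos: [0.5038, 0.028, 0.0585]
orientation: [0.319, 0.943, 0.094, 0.032]
wrist_force: [0.0, 0.2, -0.3]
finger_gap: -0.0
```

```bash
sed -i 's/\.019\*R/.005*R/g' h.py; python3 - <<'E'
from h import *
tip();totip(-66,-46,27,.65)
E
```

```text
t 8.18 tipJ [-79.1 -46.   54.6] F(jig) [-0.18  0.09 -0.35] gap -0.0 q [ 0.27  0.39 -0.45  0.78 -0.65  1.66]
shift [-0.     -0.0063  0.0299] 0.031
```

Call:
carry_out:
  steps:
    - [-1,0,-0.0033,0.0044,0,0,0]
    - [-1,0,-0.0033,0.0044,0,0,0]
    - [-1,0,-0.0033,0.0044,0,0,0]
    - [-1,0,-0.0033,0.0044,0,0,0]
    - [-1,0,-0.0033,0.0044,0,0,0]
    - [-1,0,0,0,0,0,0]
    - [-1,0,0,0,0,0,0]

```text
clock: 9.05
tcp_pos: [0.5033, 0.0267, 0.0302]
orientation: [0.319, 0.943, 0.093, 0.032]
wrist_force: [-0.2, 0.3, -1.1]
finger_gap: -0.0
```

```bash
python3 -c "
from h import *
tip()"
```

```text
t 9.05 tipJ [-78.  -46.7  26.2] F(jig) [-0.29 -0.12 -1.05] gap -0.0 q [ 0.27  0.43 -0.48  0.72 -0.65  1.66]
```

Call:
carry_out:
  steps:
    - [-1,0,0.0032,0.0024,0,0,0]
    - [-1,0,0.0032,0.0024,0,0,0]
    - [-1,0,0.0032,0.0024,0,0,0]
    - [-1,0,0.0032,0.0024,0,0,0]
    - [-1,0,0.0032,0.0024,0,0,0]
    - [-1,0,0.0032,0.0024,0,0,0]
    - [-1,0,0.0032,0.0024,0,0,0]
    - [-1,0,0.0032,0.0024,0,0,0]
    - [-1,0,0.0032,0.0024,0,0,0]
    - [-1,0,0.0032,0.0024,0,0,0]
    - [-1,0,0.0032,0.0024,0,0,0]
    - [-1,0,0.0032,0.0024,0,0,0]
    - [-1,0,0.0032,0.0024,0,0,0]

```text
clock: 10.68
tcp_pos: [0.5135, -0.0245, 0.0306]
orientation: [0.319, 0.943, 0.093, 0.032]
wrist_force: [-0.3, 0.9, 0.9]
finger_gap: 0.0002
```

```bash
python3 - <<'E'
from h import *
tip()
r=env.read_camera("wrist");cv2.imwrite("pics/w4.png",cv2.resize(r["color"][150:300,150:550,::-1],None,fx=2,fy=2,interpolation=cv2.INTER_CUBIC))
E
```

```text
t 10.68 tipJ [-25.8 -46.8  26.6] F(jig) [-0.94 -0.14  0.94] gap 0.0 q [ 0.16  0.4  -0.53  0.62 -0.65  1.53]
```

View pics/w4.png

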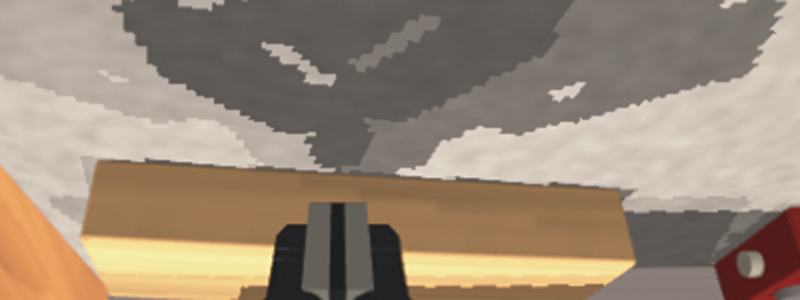

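The finger is now against the -x face at (340,205-290) and the blank is sliding. Continuing toward the fence.

```bash
cat >> h.py <<'E'
def bl(pts,z):
    r=env.read_camera("wrist");return [w2j(unproj(r,q,z/1e3)).round(1) for q in pts]
E
python3 -c "
from h import *
print(bl([(97/2+150,158/2+150),(625/2+150,188/2+150)],18), bl([(85/2+150,236/2+150),(636/2+150,263/2+150)],40))"
```

```text
[array([ -36.3, -108.7,   18. ]), array([-18.2,  32.5,  18. ])] [array([ -38.8, -106.7,   40. ]), array([-19.3,  30. ,  40. ])]
```

Call:
carry_out:
  steps:
    - [-1,0,0.0024,0.0018,0,0,0]
    - [-1,0,0.0024,0.0018,0,0,0]
    - [-1,0,0.0024,0.0018,0,0,0]
    - [-1,0,0.0024,0.0018,0,0,0]
    - [-1,0,0.0024,0.0018,0,0,0]

```text
clock: 11.45
tcp_pos: [0.5164, -0.0392, 0.0307]
orientation: [0.319, 0.943, 0.093, 0.032]
wrist_force: [-0.1, 1.0, 0.1]
finger_gap: 0.0002
```

```bash
python3 -c "
from h import *
tip()"
```

```text
t 11.45 tipJ [-10.7 -46.8  26.7] F(jig) [-0.98  0.13  0.06] gap 0.0 q [ 0.13  0.39 -0.54  0.59 -0.65  1.49]
```

Call:
carry_out:
  steps:
    - [-1,0,0.0016,0.0012,0,0,0]
    - [-1,0,0.0016,0.0012,0,0,0]
    - [-1,0,0.0016,0.0012,0,0,0]
    - [-1,0,0.0016,0.0012,0,0,0]

```text
clock: 11.95
tcp_pos: [0.5179, -0.0469, 0.0308]
orientation: [0.319, 0.943, 0.093, 0.032]
wrist_force: [-0.7, 1.1, 0.0]
finger_gap: 0.0002
```

Call:
carry_out:
  steps:
    - [-1,0,0.0008,0.0006,0,0,0]

```text
clock: 12.08
tcp_pos: [0.5181, -0.0479, 0.0308]
orientation: [0.319, 0.943, 0.093, 0.032]
wrist_force: [0.6, 0.5, 0.4]
finger_gap: 0.0005
```

Call:
carry_out:
  steps:
    - [-1,0,0.0008,0.0006,0,0,0]

```text
clock: 12.2
tcp_pos: [0.5183, -0.0489, 0.0308]
orientation: [0.319, 0.943, 0.093, 0.032]
wrist_force: [-0.8, 1.4, -0.0]
finger_gap: 0.0001
```

```bash
python3 -c "
from h import *
tip()
r=env.read_camera('wrist');cv2.imwrite('pics/w5.png',r['color'][:,:,::-1])"
```

```text
t 12.2 tipJ [ -0.9 -46.8  26.8] F(jig) [-1.49 -0.51 -0.03] gap 0.0 q [ 0.11  0.39 -0.55  0.57 -0.65  1.46]
```

```bash
cat >> h.py <<'E'
def edge():
    """-x bottom edge of the blank (z=18) in the jig frame, seen by the wrist camera"""
    r=env.read_camera("wrist");hsv=cv2.cvtColor(r["color"],cv2.COLOR_RGB2HSV);o=[]
    for y in range(-110,95,2):
        for x in np.arange(-60,40,.5):
            u,v=proj(r,j2w(x,y,18))[0]
            if 0<=u<639 and 0<=v<399:
                h,s,_=hsv[int(round(v)),int(round(u))]
                if s>90 and 8<h<32: o.append((y,x));break
    o=np.array(o);print("y range",o[:,0].min(),o[:,0].max())
    m=(abs(o[:,0]+46)>20);k=np.polyfit(o[m,0],o[m,1],1);e=o[m,1]-np.polyval(k,o[m,0]);g=abs(e)<3
    k=np.polyfit(o[m][g,0],o[m][g,1],1);print("slope deg",np.degrees(k[0]).round(2),"x@-46",np.polyval(k,-46).round(1),"n",g.sum(),"of",len(o))
    return o
E
python3 -c "
from h import *
o=edge();print(o[::6].tolist())"
```

```text
y range -110.0 50.0
slope deg 5.88 x@-46 -1.0 n 19 of 81
[[-110.0, -4.0], [-98.0, -5.0], [-86.0, -5.0], [-74.0, -5.0], [-62.0, -4.0], [-50.0, -4.0], [-38.0, -3.0], [-26.0, -3.0], [-14.0, -3.0], [-2.0, -2.5], [10.0, -1.5], [22.0, -1.0], [34.0, 6.0], [46.0, 30.0]]
```

Call:
carry_out:
  steps:
    - [-1,0,0.0008,0.0006,0,0,0]
    - [-1,0,0,0,0,0,0]

```text
clock: 12.55
tcp_pos: [0.5185, -0.0498, 0.0308]
orientation: [0.319, 0.943, 0.093, 0.032]
wrist_force: [0.5, 0.5, 0.2]
finger_gap: -0.0002
```

Call:
carry_out:
  steps:
    - [-1,0,0.0008,0.0006,0,0,0]
    - [-1,0,0,0,0,0,0]

```text
clock: 12.8
tcp_pos: [0.5187, -0.0508, 0.0308]
orientation: [0.319, 0.943, 0.093, 0.032]
wrist_force: [-0.0, 0.6, 0.6]
finger_gap: -0.0001
```

Call:
carry_out:
  steps:
    - [-1,0,0.0008,0.0006,0,0,0]
    - [-1,0,0,0,0,0,0]

```text
clock: 13.05
tcp_pos: [0.5188, -0.0518, 0.0308]
orientation: [0.319, 0.943, 0.093, 0.032]
wrist_force: [-0.5, 0.3, -0.1]
finger_gap: -0.0
```

```bash
sed -i 's/m=(abs(o\[:,0\]+46)>20)/m=(abs(o[:,0]+46)>20)\&(o[:,0]>=o[:,0].min()+6)\&(o[:,0]<=o[:,0].min()+134)/' h.py; python3 -c "
from h import *
tip();o=edge();print(o[::6].tolist())"
```

```text
t 13.05 tipJ [  2.1 -46.9  26.8] F(jig) [-0.36 -0.46 -0.14] gap -0.0 q [ 0.11  0.39 -0.55  0.56 -0.65  1.46]
y range -110.0 50.0
slope deg 0.84 x@-46 -0.6 n 44 of 81
[[-110.0, 0.0], [-98.0, -2.0], [-86.0, -1.0], [-74.0, -1.0], [-62.0, -1.0], [-50.0, -1.0], [-38.0, -1.0], [-26.0, -1.0], [-14.0, -1.0], [-2.0, 0.5], [10.0, 0.5], [22.0, 0.5], [34.0, 6.5], [46.0, 31.5]]
```

Call:
carry_out:
  steps:
    - [-1,0,0.0008,0.0006,0,0,0]
    - [-1,0,0,0,0,0,0]

```text
clock: 13.35
tcp_pos: [0.519, -0.0527, 0.0308]
orientation: [0.319, 0.943, 0.093, 0.032]
wrist_force: [-0.2, 1.8, -0.2]
finger_gap: 0.0002
```

Call:
carry_out:
  steps:
    - [-1,0,0.0006,0.0004,0,0,0]
    - [-1,0,0,0,0,0,0]

```text
clock: 13.6
tcp_pos: [0.5191, -0.0529, 0.0308]
orientation: [0.318, 0.943, 0.094, 0.032]
wrist_force: [-1.9, 4.6, 1.6]
finger_gap: -0.0001
```

```bash
python3 -c "
from h import *
tip();o=edge()"
```

```text
t 13.6 tipJ [  3.2 -46.8  26.8] F(jig) [-4.92 -0.97  1.57] gap -0.0 q [ 0.1   0.39 -0.55  0.56 -0.65  1.45]
y range -110.0 50.0
slope deg 0.06 x@-46 -0.1 n 44 of 81
```

The blank is flush along the fence: slope 0.06°, with a gentle 5 N contact. Now I'll go round to its -y end.

Call:
carry_out:
  steps:
    - [-1,0,-0.0008,-0.0006,0,0,0]
    - [-1,0,-0.0095,-0.0073,0,0,0]
    - [-1,0,-0.0095,-0.0073,0,0,0]
    - [-1,-0.027,0,0,0,0,0]
    - [-1,-0.027,0,0,0,0,0]
    - [-1,-0.027,0,0,0,0,0]
    - [-1,-0.027,0,0,0,0,0]
    - [-1,0,0,0,-0.1,0,0]
    - [-1,0,0,0,0,0,0]

```text
clock: 14.78
tcp_pos: [0.4079, -0.0491, 0.0302]
orientation: [0.365, 0.926, 0.093, 0.036]
wrist_force: [0.1, 0.2, 0.9]
finger_gap: 0.0003
```

```bash
python3 -c "
from h import *
tip();rot(jr(.75));totip(22,-155,28,.75);print(edge()[:,0].min(), jr(.75).inv().apply(j2w(10,0,0)-j2w(0,0,0)))"
```

```text
t 14.78 tipJ [ -22.1 -155.1   26.6] F(jig) [-0.18  0.17  0.88] gap 0.0 q [ 0.2   0.29 -0.79  0.5  -0.75  1.58]
rotvec [0.0014 0.0001 0.0026] deg 0.2
shift [0.0001 0.0332 0.029 ] 0.044
y range -108.0 70.0
slope deg -0.15 x@-46 1.1 n 44 of 90
-108.0 [1.47197730e-17 7.31688869e-03 6.81638760e-03]
```

Call:
carry_out:
  steps:
    - [-1,0,0.0083,0.0072,0,0,0]
    - [-1,0,0.0083,0.0072,0,0,0]
    - [-1,0,0.0083,0.0072,0,0,0]
    - [-1,0,0.0083,0.0074,0,0,0]
    - [-1,0.006,0,0,0,0,0]
    - [-1,0.006,0,0,0,0,0]
    - [-1,0.006,0,0,0,0,0]
    - [-1,0.006,0,0,0,0,0]
    - [-1,0.004,0,0,0,0,0]
    - [-1,0.004,0,0,0,0,0]
    - [-1,0.004,0,0,0,0,0]
    - [-1,0.004,0,0,0,0,0]

```text
clock: 16.32
tcp_pos: [0.4561, -0.0855, 0.0323]
orientation: [0.365, 0.926, 0.092, 0.036]
wrist_force: [-2.2, -0.5, 0.3]
finger_gap: -0.0002
```

```bash
python3 -c "
from h import *
tip();o=edge();print(o[::8].tolist())
r=env.read_camera('wrist');cv2.imwrite('pics/w6.png',r['color'][:,:,::-1])"
```

```text
t 16.32 tipJ [  23.2 -115.    28.7] F(jig) [ 0.06 -2.28  0.33] gap -0.0 q [ 0.1   0.32 -0.74  0.43 -0.75  1.43]
y range -102.0 78.0
slope deg 0.19 x@-46 -0.0 n 44 of 91
[[-102.0, -0.5], [-86.0, 0.5], [-70.0, -0.5], [-54.0, -0.5], [-38.0, 1.0], [-22.0, 1.0], [-6.0, 0.0], [10.0, 0.0], [26.0, 0.5], [42.0, 5.0], [58.0, 20.0], [74.0, 35.5]]
```

Call:
carry_out:
  steps:
    - [-1,0.004,0,0,0,0,0]
    - [-1,0.004,0,0,0,0,0]
    - [-1,0.004,0,0,0,0,0]
    - [-1,0.004,0,0,0,0,0]
    - [-1,0.004,0,0,0,0,0]
    - [-1,0.004,0,0,0,0,0]
    - [-1,0.004,0,0,0,0,0]
    - [-1,0.004,0,0,0,0,0]
    - [-1,0.004,0,0,0,0,0]
    - [-1,0.004,0,0,0,0,0]

```text
clock: 17.68
tcp_pos: [0.4958, -0.0776, 0.0324]
orientation: [0.365, 0.926, 0.092, 0.036]
wrist_force: [-1.3, -1.3, 0.6]
finger_gap: -0.0001
```

```bash
python3 -c "
from h import *
tip();o=edge();print(o[::8].tolist())
r=env.read_camera('wrist');cv2.imwrite('pics/w6.png',r['color'][:,:,::-1])"
```

```text
t 17.68 tipJ [ 23.2 -74.6  28.8] F(jig) [ 1.03 -1.55  0.56] gap -0.0 q [ 0.11  0.37 -0.64  0.47 -0.75  1.45]
y range -62.0 94.0
slope deg 0.69 x@-46 -0.5 n 49 of 79
[[-62.0, -0.5], [-46.0, -0.5], [-30.0, 0.0], [-14.0, 0.0], [2.0, 0.0], [18.0, 0.5], [34.0, 0.5], [50.0, 0.5], [66.0, 1.0], [82.0, 5.0]]
```

Call:
carry_out:
  steps:
    - [-1,0.002,0,0,0,0,0]
    - [-1,0.002,0,0,0,0,0]
    - [-1,0.002,0,0,0,0,0]
    - [-1,0.001,0,0,0,0,0]
    - [-1,0,0,0,0,0,0]

```text
clock: 18.4
tcp_pos: [0.5025, -0.0763, 0.0324]
orientation: [0.365, 0.926, 0.092, 0.036]
wrist_force: [-0.7, 0.6, -0.4]
finger_gap: -0.0002
```

Call:
carry_out:
  steps:
    - [-1,0.001,0,0,0,0,0]
    - [-1,0,0,0,0,0,0]

```text
clock: 18.65
tcp_pos: [0.5034, -0.0761, 0.0325]
orientation: [0.365, 0.926, 0.092, 0.036]
wrist_force: [-1.4, -0.5, 0.7]
finger_gap: 0.0002
```

Call:
carry_out:
  steps:
    - [-1,0.001,0,0,0,0,0]
    - [-1,0,0,0,0,0,0]

```text
clock: 18.9
tcp_pos: [0.5045, -0.0759, 0.0325]
orientation: [0.365, 0.926, 0.092, 0.036]
wrist_force: [-1.8, 0.8, -0.1]
finger_gap: 0.0002
```

```bash
python3 -c "
from h import *
tip();o=edge()"
```

```text
t 18.9 tipJ [ 23.2 -65.7  28.8] F(jig) [-1.14 -1.57 -0.06] gap 0.0 q [ 0.11  0.39 -0.62  0.48 -0.75  1.45]
y range -54.0 94.0
slope deg 0.66 x@-46 -0.5 n 53 of 75
```

Call:
carry_out:
  steps:
    - [-1,0.0008,0,0,0,0,0]
    - [-1,0,0,0,0,0,0]

```text
clock: 19.2
tcp_pos: [0.5052, -0.0757, 0.0325]
orientation: [0.365, 0.926, 0.092, 0.036]
wrist_force: [-0.3, -0.4, 0.5]
finger_gap: -0.0001
```

Call:
carry_out:
  steps:
    - [-1,0.0008,0,0,0,0,0]
    - [-1,0,0,0,0,0,0]

```text
clock: 19.45
tcp_pos: [0.5058, -0.0756, 0.0324]
orientation: [0.365, 0.926, 0.092, 0.036]
wrist_force: [-1.7, -0.7, 0.4]
finger_gap: 0.0001
```

Call:
carry_out:
  steps:
    - [-1,0.0008,0,0,0,0,0]
    - [-1,0,0,0,0,0,0]

```text
clock: 19.7
tcp_pos: [0.5061, -0.0756, 0.0323]
orientation: [0.366, 0.926, 0.092, 0.036]
wrist_force: [-3.7, -0.1, 1.1]
finger_gap: -0.0002
```

Call:
carry_out:
  steps:
    - [-1,0.0007,0,0,0,0,0]
    - [-1,0,0,0,0,0,0]

```text
clock: 19.95
tcp_pos: [0.5064, -0.0755, 0.0322]
orientation: [0.366, 0.926, 0.092, 0.035]
wrist_force: [-4.5, 0.2, 1.3]
finger_gap: 0.0002
```

```bash
python3 -c "
from h import *
tip();o=edge();print(o[::6].tolist())"
```

```text
t 19.95 tipJ [ 23.3 -63.8  28.5] F(jig) [-1.07 -4.42  1.33] gap 0.0 q [ 0.11  0.39 -0.61  0.49 -0.75  1.45]
y range -52.0 94.0
slope deg 0.32 x@-46 0.2 n 54 of 74
[[-52.0, 0.5], [-40.0, -1.0], [-28.0, 0.5], [-16.0, 0.5], [-4.0, 0.5], [8.0, 0.5], [20.0, 0.5], [32.0, 0.5], [44.0, 0.5], [56.0, 1.0], [68.0, 1.0], [80.0, 1.0], [92.0, 4.5]]
```

The blank is home in y: its -y end reads -52, against an expected 88-140=-52, at 4.4 N. I'll back off and give a final check nudge against the fence at mid-length.

Call:
carry_out:
  steps:
    - [-1,-0.002,0,0,0,0,0]
    - [-1,-0.013,0,0,0,0,0]
    - [-1,-0.013,0,0,0,0,0]
    - [-1,0,-0.0097,-0.009,0,0,0]
    - [-1,0,-0.0097,-0.009,0,0,0]
    - [-1,0,-0.0097,-0.009,0,0,0]
    - [-1,0,-0.0097,-0.009,0,0,0]
    - [-1,0.0267,0,0,0,0,0]
    - [-1,0.0267,0,0,0,0,0]
    - [-1,0.0267,0,0,0,0,0]
    - [-1,0.0267,0,0,0,0,0]
    - [-1,0,0,0,0,0,0]
    - [-1,0,0.0048,0.0044,0,0,0]
    - [-1,0,0.0048,0.0044,0,0,0]
    - [-1,0,0.0048,0.0044,0,0,0]
    - [-1,0,0.0048,0.0044,0,0,0]
    - [-1,0,0,0,0,0,0]

```text
clock: 22.12
tcp_pos: [0.5793, -0.0341, 0.0326]
orientation: [0.365, 0.926, 0.091, 0.036]
wrist_force: [-0.2, -0.5, 0.4]
finger_gap: 0.0
```

```bash
python3 -c "
from h import *
tip();o=edge();print(o[::4].tolist())"
```

```text
t 22.12 tipJ [-3.  15.8 29. ] F(jig) [ 0.42 -0.32  0.44] gap 0.0 q [ 0.17  0.52 -0.38  0.65 -0.75  1.53]
y range -70.0 94.0
slope deg 0.31 x@-46 0.7 n 45 of 83
[[-70.0, 39.0], [-62.0, 19.5], [-54.0, 1.0], [-46.0, -0.5], [-38.0, -0.5], [-30.0, -0.5], [-22.0, 1.0], [-14.0, 1.0], [-6.0, 1.0], [2.0, 1.0], [10.0, 1.0], [18.0, 1.0], [26.0, 1.0], [34.0, 1.0], [42.0, 1.0], [50.0, 1.0], [58.0, 1.5], [66.0, 1.5], [74.0, 1.5], [82.0, 1.5], [90.0, 8.5]]
```

Call:
carry_out:
  steps:
    - [-1,-0.008,0,0,0,0,0]
    - [-1,-0.008,0,0,0,0,0]
    - [-1,0,0.0015,0.0014,0,0,0]
    - [-1,0,0.0015,0.0014,0,0,0]
    - [-1,0,0,0,0,0,0]

```text
clock: 22.8
tcp_pos: [0.5648, -0.0407, 0.0326]
orientation: [0.365, 0.926, 0.092, 0.037]
wrist_force: [-0.5, 0.1, 0.4]
finger_gap: -0.0
```

Call:
carry_out:
  steps:
    - [-1,0,0.0007,0.0007,0,0,0]
    - [-1,0,0,0,0,0,0]

```text
clock: 23.05
tcp_pos: [0.5648, -0.0417, 0.0325]
orientation: [0.365, 0.926, 0.092, 0.036]
wrist_force: [-0.1, -0.2, -0.1]
finger_gap: 0.0
```

Call:
carry_out:
  steps:
    - [-1,0,0.0007,0.0007,0,0,0]
    - [-1,0,0,0,0,0,0]

```text
clock: 23.3
tcp_pos: [0.5649, -0.0426, 0.0324]
orientation: [0.365, 0.926, 0.092, 0.036]
wrist_force: [0.4, -0.1, -0.3]
finger_gap: -0.0001
```

```bash
python3 -c "
from h import *
tip();o=edge()"
```

```text
t 23.3 tipJ [ 2.5  0.1 28.8] F(jig) [ 0.17  0.37 -0.29] gap -0.0 q [ 0.16  0.49 -0.43  0.61 -0.75  1.52]
y range -66.0 94.0
slope deg 0.46 x@-46 -0.3 n 47 of 81
```

Call:
carry_out:
  steps:
    - [-1,0,0.0007,0.0007,0,0,0]
    - [-1,0,0,0,0,0,0]

```text
clock: 23.6
tcp_pos: [0.5651, -0.0436, 0.0324]
orientation: [0.365, 0.926, 0.092, 0.036]
wrist_force: [-0.3, -0.3, -0.4]
finger_gap: 0.0
```

Call:
carry_out:
  steps:
    - [-1,0,0.0007,0.0007,0,0,0]
    - [-1,0,0,0,0,0,0]

```text
clock: 23.85
tcp_pos: [0.5653, -0.0446, 0.0324]
orientation: [0.365, 0.926, 0.092, 0.036]
wrist_force: [-0.5, -0.1, -0.1]
finger_gap: -0.0002
```

Call:
carry_out:
  steps:
    - [-1,0,0.0005,0.0005,0,0,0]
    - [-1,0,0,0,0,0,0]

```text
clock: 24.1
tcp_pos: [0.5654, -0.0453, 0.0324]
orientation: [0.365, 0.926, 0.092, 0.036]
wrist_force: [-0.3, -0.1, 0.9]
finger_gap: -0.0005
```

```bash
python3 -c "
from h import *
tip();o=edge()"
```

```text
t 24.1 tipJ [ 5.2  0.1 28.7] F(jig) [-0.   -0.27  0.95] gap -0.0 q [ 0.15  0.49 -0.43  0.61 -0.75  1.51]
y range -66.0 94.0
slope deg 0.31 x@-46 -0.3 n 47 of 81
```

Call:
carry_out:
  steps:
    - [-1,0,0.0007,0.0007,0,0,0]
    - [-1,0,0,0,0,0,0]

```text
clock: 24.4
tcp_pos: [0.5655, -0.0459, 0.0323]
orientation: [0.365, 0.926, 0.092, 0.036]
wrist_force: [-1.1, 2.1, 1.1]
finger_gap: 0.0
```

Call:
carry_out:
  steps:
    - [-1,0,0.0007,0.0007,0,0,0]
    - [-1,0,0,0,0,0,0]

```text
clock: 24.65
tcp_pos: [0.5656, -0.0461, 0.0321]
orientation: [0.365, 0.926, 0.092, 0.036]
wrist_force: [-2.5, 8.0, 2.8]
finger_gap: -0.0001
```

```bash
python3 - <<'E'
from h import *
tip();o=edge()
out=np.zeros((600,800,3),np.uint8)
for n,(x0,y0,w,h),ox,oy in(("top",(275,145,100,100),0,0),("scene",(230,130,130,170),400,0),("wrist",(120,160,420,160),0,400)):
    im=env.read_camera(n)["color"][y0:y0+h,x0:x0+w,::-1];k=(400/w if n=="top" else 400/h if n=="scene" else 200/h)
    im=cv2.resize(im,None,fx=k,fy=k,interpolation=cv2.INTER_CUBIC)[:600-oy,:800-ox];out[oy:oy+im.shape[0],ox:ox+im.shape[1]]=im
cv2.imwrite("pics/cmp2.png",out)
E
```

```text
t 24.65 tipJ [ 6.1  0.1 28.5] F(jig) [-8.37 -0.82  2.77] gap -0.0 q [ 0.15  0.49 -0.43  0.6  -0.75  1.5 ]
y range -66.0 94.0
slope deg 0.45 x@-46 -0.3 n 47 of 81
```

View pics/cmp2.png

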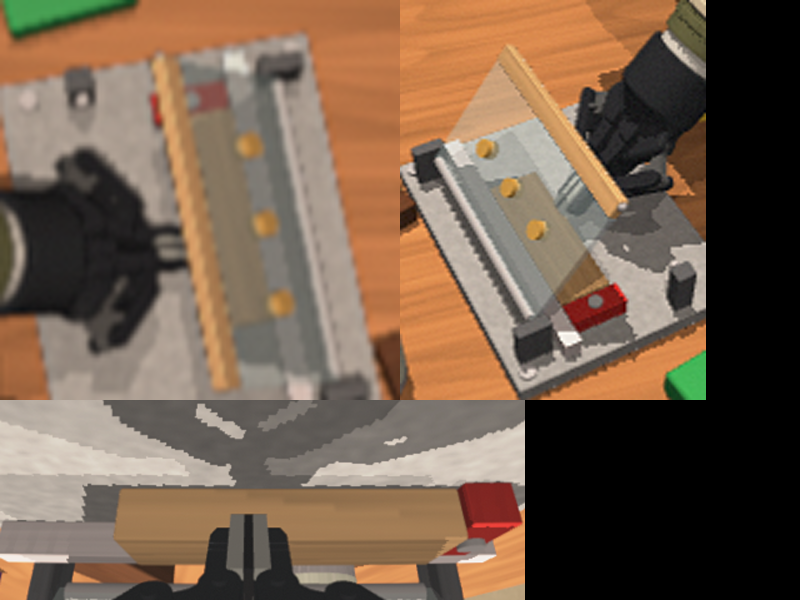

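The composite shows the blank tight between the fence and the red stop. It did not move under an 8 N push, and its +y end meets the stop at (460,520). Next I'll retreat, lift and stand the tool upright.

Call:
carry_out:
  steps:
    - [-1,0,-0.0015,-0.0014,0,0,0]
    - [-1,0,-0.0098,-0.0091,0,0,0]
    - [-1,0,-0.0098,-0.0091,0,0,0]
    - [-1,0,-0.0098,-0.0091,0,0,0]
    - [-1,0,0.0307,-0.0329,0,0,0]
    - [-1,0,0.0307,-0.0329,0,0,0]
    - [-1,0,0.0307,-0.0329,0,0,0]
    - [-1,0,0.0307,-0.0329,0,0,0]
    - [-1,0,0.0307,-0.0329,0,0,0]
    - [-1,0,0,0,0.15,0,0]
    - [-1,0,0,0,0.15,0,0]
    - [-1,0,0,0,0.15,0,0]
    - [-1,0,0,0,0.15,0,0]
    - [-1,0,0,0,0.15,0,0]
    - [-1,0,0,0,0,0,0]
    - [-1,0,0,0,0,0,0]

```text
clock: 26.85
tcp_pos: [0.5571, -0.0051, 0.2568]
orientation: [0.002, 0.995, 0.099, -0.0]
wrist_force: [-0.5, 0.3, -0.0]
finger_gap: -0.0003
```

```bash
python3 - <<'E'
from h import *
tip();rot(jr(0));totip(38,0,200,0);R=jr(0)
C=lambda th:np.array([75-118*np.cos(th)+13*np.sin(th),0,48+118*np.sin(th)+5*np.cos(th)])
ths=[.95,.88,.8,.72,.64,.56,.48,.4,.34,.28,.22,.18,.14,.1]
pts=[np.array([38,0,200.])]+[C(t) for t in ths]
for a,b,t in zip(pts,pts[1:],ths): print(t,b.round(1),"row",R.inv().apply(j2w(*b)-j2w(*a)).round(4))
# blank edges seen from straight above via top colour check is left to the final picture
E
```

```text
t 26.85 tipJ [-3.920e+01 -2.000e-01  2.518e+02] F(jig) [-0.42 -0.38 -0.04] gap -0.0 q [-0.15  0.27  0.07  1.37 -0.    1.22]
rotvec [ 0.0034  0.001  -0.0007] deg 0.2
shift [0.0002 0.0772 0.0518] 0.093
0.95 [ 16.9   0.  146.9] row [ 0.     -0.0211  0.0531]
0.88 [  9.8   0.  142.1] row [-0.     -0.0071  0.0048]
0.8 [  2.1   0.  136.1] row [-0.     -0.0077  0.006 ]
0.72 [ -5.1   0.  129.6] row [ 0.     -0.0073  0.0066]
0.64 [-11.9   0.  122.5] row [-0.     -0.0067  0.0071]
0.56 [-18.1   0.  114.9] row [ 0.     -0.0062  0.0076]
0.48 [-23.7   0.  106.9] row [ 0.     -0.0056  0.008 ]
0.4 [-28.6   0.   98.6] row [-0.     -0.005   0.0084]
0.34 [-31.9   0.   92.1] row [ 0.     -0.0033  0.0065]
0.28 [-34.8   0.   85.4] row [-0.     -0.0029  0.0067]
0.22 [-37.3   0.   78.6] row [ 0.     -0.0025  0.0068]
0.18 [-38.8   0.   74. ] row [-0.     -0.0014  0.0046]
0.14 [-40.    0.   69.4] row [ 0.     -0.0013  0.0046]
0.1 [-41.1   0.   64.8] row [-0.     -0.0011  0.0047]
```

Call:
carry_out:
  steps:
    - [-1,0,0.0257,0,0,0,0]
    - [-1,0,0.0257,0,0,0,0]
    - [-1,0,0.0258,0,0,0,0]
    - [-1,0,0,0.026,0,0,0]
    - [-1,0,0,0.0258,0,0,0]
    - [-1,0,-0.0105,0.0265,0,0,0]
    - [-1,0,-0.0106,0.0266,0,0,0]
    - [-1,0,-0.0071,0.0048,0,0,0]
    - [-1,0,-0.0077,0.006,0,0,0]
    - [-1,0,0,0,0,0,0]

```text
clock: 28.1
tcp_pos: [0.5659, -0.0453, 0.1422]
orientation: [0.001, 0.995, 0.099, 0.001]
wrist_force: [-0.2, -1.1, -0.3]
finger_gap: -0.0
```

```bash
cat >> h.py <<'E'
def lid(t0=.0,t1=1.1):
    """lid angle: best match of the wooden strip's outer edge in the top camera"""
    r=env.read_camera("top");return r
E
python3 -c "
from h import *
tip()"
```

```text
t 28.1 tipJ [  2.    0.5 137.2] F(jig) [ 1.03 -0.44 -0.3 ] gap -0.0 q [-0.22  0.33 -0.13  1.11 -0.    1.15]
```

Call:
carry_out:
  steps:
    - [-1,0,-0.0073,0.0066,0,0,0]
    - [-1,0,-0.0067,0.0071,0,0,0]
    - [-1,0,-0.0062,0.0076,0,0,0]
    - [-1,0,-0.0056,0.008,0,0,0]
    - [-1,0,-0.005,0.0084,0,0,0]

```text
clock: 28.72
tcp_pos: [0.5593, -0.0157, 0.103]
orientation: [0.001, 0.995, 0.099, -0.0]
wrist_force: [0.2, 0.5, 0.8]
finger_gap: 0.0001
```

Call:
carry_out:
  steps:
    - [-1,0,-0.0033,0.0065,0,0,0]
    - [-1,0,-0.0029,0.0067,0,0,0]
    - [-1,0,-0.0025,0.0068,0,0,0]
    - [-1,0,-0.0014,0.0046,0,0,0]

```text
clock: 29.22
tcp_pos: [0.5575, -0.0062, 0.0786]
orientation: [0.001, 0.995, 0.099, 0.0]
wrist_force: [-0.5, 0.3, 0.8]
finger_gap: -0.0002
```

```bash
python3 -c "
from h import *
tip()
r=env.read_camera('scene');cv2.imwrite('pics/s7.png',r['color'][:,:,::-1])
# strip colour along jig x at y=-60 and y=60, for candidate lid angles (scene camera)
hsv=cv2.cvtColor(r['color'],cv2.COLOR_RGB2HSV)
for th in np.arange(0,.9,.05):
  m=[]
  for y in list(range(-90,-40,6))+list(range(40,90,6)):
    u,v=proj(r,j2w(75-121*np.cos(th)+5*np.sin(th),y,48+121*np.sin(th)+5*np.cos(th)))[0];h,s,b=hsv[int(round(v)),int(round(u))];m.append(s>70 and b>150 and 10<h<22)
  print(round(th,2),sum(m),end=' ; ')
"
```

```text
t 29.23 tipJ [-38.1  -0.   73.6] F(jig) [-0.43 -0.46  0.82] gap -0.0 q [-0.15  0.36 -0.25  0.96 -0.    1.22]
0.0 0 ; 0.05 0 ; 0.1 6 ; 0.15 10 ; 0.2 10 ; 0.25 10 ; 0.3 10 ; 0.35 8 ; 0.4 8 ; 0.45 8 ; 0.5 7 ; 0.55 7 ; 0.6 10 ; 0.65 9 ; 0.7 9 ; 0.75 8 ; 0.8 9 ; 0.85 9 ;
```

Call:
carry_out:
  steps:
    - [-1,0,-0.0013,0.0046,0,0,0]
    - [-1,0,-0.0011,0.0047,0,0,0]
    - [-1,0,0,0.002,0,0,0]
    - [-1,0,0,0.002,0,0,0]

```text
clock: 29.78
tcp_pos: [0.5572, -0.004, 0.0657]
orientation: [0.001, 0.995, 0.099, 0.0]
wrist_force: [-0.1, -0.5, -0.0]
finger_gap: -0.0003
```

Call:
carry_out:
  steps:
    - [-1,0,0,0.002,0,0,0]
    - [-1,0,0,0.002,0,0,0]

```text
clock: 30.02
tcp_pos: [0.5572, -0.004, 0.0618]
orientation: [0.001, 0.995, 0.099, 0.0]
wrist_force: [1.0, 0.0, -0.2]
finger_gap: -0.0001
```

Call:
carry_out:
  steps:
    - [-1,0,0,0.001,0,0,0]
    - [-1,0,0,0.001,0,0,0]

```text
clock: 30.28
tcp_pos: [0.5572, -0.004, 0.0598]
orientation: [0.001, 0.995, 0.099, 0.0]
wrist_force: [-0.1, 0.3, -0.0]
finger_gap: -0.0004
```

Call:
carry_out:
  steps:
    - [-1,0,0,0.001,0,0,0]
    - [-1,0,0,0.001,0,0,0]

```text
clock: 30.52
tcp_pos: [0.5572, -0.0039, 0.0578]
orientation: [0.001, 0.995, 0.099, 0.0]
wrist_force: [-1.2, -0.6, 0.1]
finger_gap: 0.0002
```

Call:
carry_out:
  steps:
    - [-1,0,0,0.0015,0,0,0]
    - [-1,0,0,0.0015,0,0,0]

```text
clock: 30.78
tcp_pos: [0.5572, -0.0039, 0.055]
orientation: [0.001, 0.995, 0.099, 0.0]
wrist_force: [-1.7, 1.7, 5.4]
finger_gap: -0.0003
```

Call:
carry_out:
  steps:
    - [-1,0,0,0.0015,0,0,0]
    - [-1,0,0,0,0,0,0]

```text
clock: 31.02
tcp_pos: [0.5572, -0.0038, 0.0541]
orientation: [0.001, 0.995, 0.099, 0.0]
wrist_force: [-2.1, 1.4, 6.7]
finger_gap: -0.0002
```

```bash
python3 - <<'E'
from h import *
tip()
r=env.read_camera('scene');t=env.read_camera('top')
hs=cv2.cvtColor(r['color'],cv2.COLOR_RGB2HSV);ht=cv2.cvtColor(t['color'],cv2.COLOR_RGB2HSV)
# oak-coloured pixels: where do they sit along the strip's swing, top & scene
for th in np.arange(0,.4,.025):
  o=[]
  for q,h in((r,hs),(t,ht)):
    m=0
    for y in list(range(-90,-50,4))+list(range(50,90,4)):
      u,v=proj(q,j2w(75-121*np.cos(th)+5*np.sin(th),y,48+121*np.sin(th)+5*np.cos(th)))[0];m+=int(h[int(round(v)),int(round(u)),1]>90)
    o.append(m)
  print(round(th,3),o)
E
```

```text
t 31.02 tipJ [-40.5   0.2  49.1] F(jig) [-1.74 -1.76  6.67] gap -0.0 q [-0.15  0.39 -0.28  0.9  -0.    1.22]
0.0 [20, 0]
0.025 [20, 0]
0.05 [20, 0]
0.075 [20, 0]
0.1 [20, 0]
0.125 [20, 0]
0.15 [20, 0]
0.175 [20, 0]
0.2 [20, 0]
0.225 [20, 0]
0.25 [20, 0]
0.275 [20, 0]
0.3 [20, 0]
0.325 [20, 0]
0.35 [20, 0]
0.375 [20, 0]
```

The force of about 6.7 N marks the start of the catch. Together with the contact offsets earlier, it means the shut tips sit about 11 mm behind the TCP, so roughly 11 mm of travel is left. Pressing on in small steps.

Call:
carry_out:
  steps:
    - [-1,0,0,0.0015,0,0,0]
    - [-1,0,0,0.0015,0,0,0]

```text
clock: 31.38
tcp_pos: [0.5571, -0.0035, 0.0513]
orientation: [0.001, 0.995, 0.099, 0.001]
wrist_force: [-2.7, 2.2, 6.5]
finger_gap: 0.0002
```

Call:
carry_out:
  steps:
    - [-1,0,0,0.0015,0,0,0]
    - [-1,0,0,0.0015,0,0,0]

```text
clock: 31.62
tcp_pos: [0.5572, -0.0037, 0.0475]
orientation: [0.001, 0.995, 0.099, 0.0]
wrist_force: [0.7, 1.5, 1.6]
finger_gap: -0.0003
```

Call:
carry_out:
  steps:
    - [-1,0,0,0.0015,0,0,0]
    - [-1,0,0,0.0015,0,0,0]

```text
clock: 31.88
tcp_pos: [0.5572, -0.0042, 0.0445]
orientation: [0.001, 0.995, 0.099, 0.0]
wrist_force: [-4.1, 0.8, 12.6]
finger_gap: 0.0001
```

Call:
carry_out:
  steps:
    - [-1,0,0,0.0012,0,0,0]
    - [-1,0,0,0,0,0,0]

```text
clock: 32.12
tcp_pos: [0.5572, -0.0042, 0.0445]
orientation: [0.001, 0.995, 0.099, 0.0]
wrist_force: [-4.6, -0.3, 13.0]
finger_gap: 0.0001
```

Call:
carry_out:
  steps:
    - [-1,0,0,0.0012,0,0,0]
    - [-1,0,0,0,0,0,0]

```text
clock: 32.38
tcp_pos: [0.5574, -0.0042, 0.0444]
orientation: [0.001, 0.995, 0.099, 0.001]
wrist_force: [-6.5, 1.2, 19.2]
finger_gap: -0.0001
```

The catch gave way: force fell from 6.5 to 1.6 N, then hit a hard stop at TCP z = 44.4 mm, with force rising but no further travel. Now I'll lift clear to the side and look.

Call:
carry_out:
  steps:
    - [-1,0,0,-0.004,0,0,0]
    - [-1,0,0,-0.01,0,0,0]
    - [-1,0,0,-0.04,0,0,0]
    - [-1,0,0,-0.05,0,0,0]
    - [-1,0,0,-0.05,0,0,0]
    - [-1,0,0,-0.05,0,0,0]
    - [-1,-0.02,-0.04,0,0,0,0]
    - [-1,-0.02,-0.04,0,0,0,0]
    - [-1,-0.02,-0.04,0,0,0,0]
    - [-1,-0.02,-0.04,0,0,0,0]
    - [-1,-0.02,-0.04,0,0,0,0]
    - [-1,0,0,0,0,0,0]
    - [-1,0,0,0,0,0,0]

```text
clock: 34.0
tcp_pos: [0.4201, 0.1728, 0.2457]
orientation: [0.001, 0.995, 0.099, 0.001]
wrist_force: [0.4, -0.4, 0.1]
finger_gap: -0.0
```

```bash
python3 - <<'E'
from h import *
tip()
out=np.zeros((600,800,3),np.uint8)
for n,(x0,y0,w,h),ox in(("top",(270,120,150,165),0),("scene",(185,145,215,200),400)):
    r=env.read_camera(n);im=r["color"][y0:y0+h,x0:x0+w,::-1];cv2.imwrite(f"pics/end_{n}.png",r["color"][:,:,::-1])
    k=3.6 if n=="top" else 2.9
    k=min(k,400/w) if n=="top" else 400/w
    im=cv2.resize(im,None,fx=k,fy=k,interpolation=cv2.INTER_CUBIC)[:600,:400];out[:im.shape[0],ox:ox+im.shape[1]]=im
    for th in(0,.1):
        print(n,th,[((proj(r,j2w(75-130*np.cos(th),y,48+130*np.sin(th)))[0]-[x0,y0])*k+[ox,0]).round(0) for y in(-100,100)])
    print("home blank",[((proj(r,j2w(*c))[0]-[x0,y0])*k+[ox,0]).round(0) for c in((0,88,40),(45,88,40),(0,-52,40),(45,-52,40))])
cv2.imwrite("pics/end.png",out)
a,b=cv2.imread("pics/top0.png"),cv2.imread("pics/end_top.png")
# bystanders: shift of colour blob centres, top camera
for nm,(x,y,w,h) in dict(green=(268,120,50,36),tin=(378,148,40,45),offcut=(365,212,52,42)).items():
    A,B=[cv2.cvtColor(i[y:y+h,x:x+w],cv2.COLOR_BGR2GRAY).astype(np.float32) for i in(a,b)];print(nm,cv2.phaseCorrelate(A,B,cv2.createHanningWindow((w,h),cv2.CV_32F)))
E
```

```text
t 34.0 tipJ [-240.6  -99.4  240.7] F(jig) [0.45 0.36 0.07] gap -0.0 q [ 0.21  0.07 -0.2   1.3  -0.    1.59]
top 0 [array([102., 343.]), array([ 64., 140.])]
top 0.1 [array([103., 342.]), array([ 64., 136.])]
home blank [array([122., 143.]), array([168., 135.]), array([150., 283.]), array([196., 275.])]
scene 0 [array([611.,  61.]), array([699., 179.])]
scene 0.1 [array([611.,  53.]), array([699., 172.])]
home blank [array([647., 195.]), array([608., 212.]), array([588., 107.]), array([552., 121.])]
green ((-0.060894950742543585, -0.08172641243232093), 0.9148573769463433)
tin ((0.02047763590173446, 0.48496123044944284), 0.952774952782525)
offcut ((-0.013518581396997575, 0.3901780103464958), 0.8840598467446158)
```

View pics/end.png

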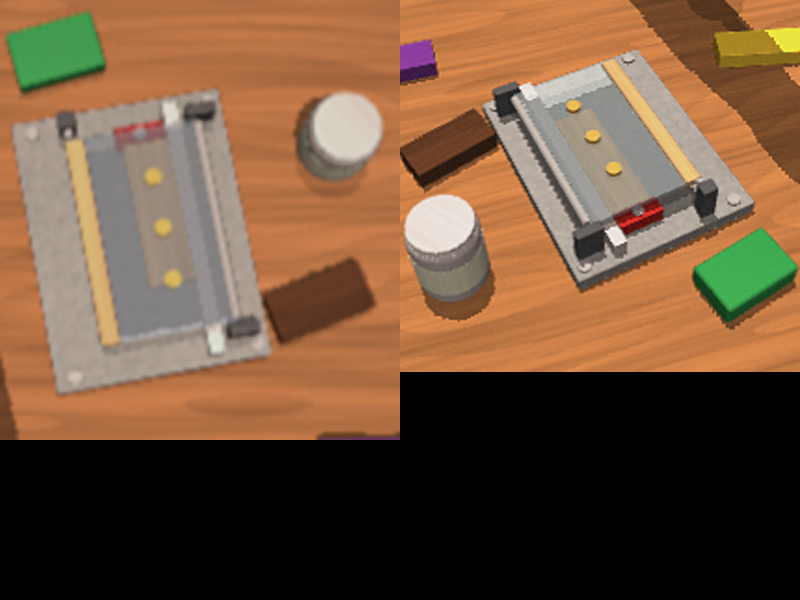

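The final composite shows the lid level, with its strip corners at (611,62) and (699,181). The prediction for fully shut is (611,61) and (699,179). The blank lies against the stop and fence under the lid, and the bystanders are where they were. Handing in.

```bash
python3 -c "
from workcell import env
print(env.hand_in())"
```

```text
the job is handed in; nothing more can be done
None
```

The blank is home and the lid is shut; I handed the job in at about 34 s, with the arm well clear. I pushed the blank flush to the fence, slid it along to the red stop, nudged it against the fence once more, then pressed the lid past its catch.

**Last checks**
- **Blank against the fence:** its edge measured within 0.06° of the fence after the first push. Later readings were 0.3–0.5°, which I put down to the camera. The final nudge, at 8 N, did not move it.
- **Blank against the stop:** its near end read -52 mm, as expected for a stop face at 88 mm. The push there ended on firm resistance at 4.4 N. I could not read the pin itself; its state is inferred from this contact.
- **Lid:** the catch resisted at about 6.5 N and then gave way. The lid met a hard stop at 19 N. In the last picture the lid's free edge lies within about 2 pixels of the fully shut position.
- **Bystanders:** the sanding block, tin and offcut shifted less than 0.5 pixel (under about 1 mm) in the top view. The arm never came near them.

**What disagreed:** the shut fingertips sit about 9–11 mm behind the TCP, not 19 mm ahead as stated. Because of this my first push passed over the blank without touching it, and I then repeated it lower.

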